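Slide a solid-state drive home under the hold-down spring of a test cradle

ROBOT

A 7-joint arm with a two-finger parallel gripper is mounted at the origin on the work surface. World frame = base frame: x ahead of the robot, y to its left, z up, the work surface at z = 0. Lengths are in m, angles in degrees, forces in N, time in s.
With the tool pointing down it reaches from about 0.425 to 0.875 m from the base axis. Payload 4.7 kg.
Tool frame: the origin (TCP) lies midway between the tips of the shut fingers; the grasp point (between the pads) lies 19 mm behind it; z points along the fingers, y is the line along which they close (so a half turn about z gives the same grasp; the last joint's range is limited). The gripper opens to 87 mm and grips with 3 to 60 N. Pads are 19 mm wide; open, the fingers measure 117 mm over their backs; the gripper's body (75 mm by 190 mm) begins 51 mm behind the grasp point.
Start: joints at [66.412, 18.392, -4.016, 83.108, 1.295, 78.541, -3.26], TCP at [0.268, -0.592, 0.223] pointing down, gripper open.
Joint ranges: [-163.93, 163.93], [-17.29, 119.83], [-79.2, 71.16], [3.27, 140.29], [-89.18, 269.18], [5.43, 117.66], [-154.24, 154.24]. Speed limits (degrees/s): [147.25, 147.25, 180, 180, 180, 180, 180].

INTERFACE

Orientations are given as [roll, pitch, yaw] about the fixed x, y, z axes, in that order (R = Rz(yaw) Ry(pitch) Rx(roll)).
In Python, from cell import env gives the robot as it stands. The module is installed in compiled form; this text tells all that it offers.
- The arm moves only by the tool step_arm, never from a script. Its argument "rows" is a list of rows, each an object with "angular": the turn, a rotation vector about the tool's x, y, z in units of pi rad (1.0 is pi rad), a list of three; "slide": the shift along the tool's x, y, z in units of 500 mm (1.0 is 500 mm), a list of three; "jaw": the opening, from 0 (shut) to 1 (fully open). A call has 1 to 10 rows; each row shifts and turns the commanded pose from where the row before left it, along the tool's axes as they then stand; what a row does not reach is not made up. A row lasts 1/8 s, in which the tool goes at most 62.5 mm and 10.7 degrees, less where a joint would pass 70% of its speed; a pose out of reach is approached as far as the arm can. A call with a number of a shift or a turn outside -1 to 1 is refused whole. A call with a gripper value outside its range is refused whole. The fingers move at their own pace and stop on an object; "newtons" is the grip in N (left out, the last holds). Time passes only in rows, so rows that do not move let the fingers close. It gives the time, the measured TCP pose, the force, the opening and the grip force at its end, in the units of the state.
- env.get_obs(): the state, without advancing time (a new reading comes with each control period).
- env.read_camera(name): name is "scene" or "top"; returns the picture (400x640x3 uint8, red, green, blue); there is no depth.
- env.camera_info(name): a dict with "fx", "fy", "cx", "cy" (pixels), "R" (3x3) and "t" (3): a world point X has camera coordinates R X + t. Camera axes: x right, y down, z forward; pixel columns grow to the right and rows downward; lengths in m; the calibration is good to about 2 mm. A picture is of the moment at which its call begins. camera_info takes no time and is no camera call.
- env.sign_off(): hands the job in; it is judged then, once.
The state is a dict: "time_s": time; "qpos": joint angles; "joint_velocities": joint speeds; "effort": joint torques, N m; "tool_pos": TCP position; "tool_rot": TCP orientation; "force": force on the tool from outside, world axes, zero at the start; "wrist_torque": the same for the moment, N m; "grip_width": finger opening in m; "grasp_force": force on a finger pad.
Only numpy, scipy, OpenCV 4.12 (cv2) and the standard library are available. Lean on these libraries where they do the work, as an engineer would, in place of code of your own. Each camera call takes 0.05 s, during which the arm holds its last target. There are 200 camera calls.

TASK

Seat the loose solid-state drive in the test cradle on the repair bench: with the fingertips on top of the drive press it down hard until it lies flat on the cradle's bed, and, still pressing, slide it forward so that its connector end passes under the leaf spring and butts fully home against the connector block. Then let go, leaving it flat and home under the spring. Never pick up or lift the drive, do not push on the leaf spring with the fingers, and leave the things lying around where they are.

Things in the scene. Friction and masses are not known exactly. Their poses are not given: they have to be found in the camera images.
- dock: Open drive cradle fixed to the bench, 196 mm long (x), 77 wide (113 over its screw ears), 35 high. Origin: centre of its footprint at bench height; x points along it to the connector block, z up. Steel bed 12 mm above the bench between side rails 73 mm apart, 6 mm above the bed. The stop at the +x end is a black block 66 mm wide, 13 above the bed; behind it an upright green circuit board.
- dock_stop (a point): Point on the bed (12 mm above the bench) at the foot of the connector block's face, mid-width, 75 mm ahead of the cradle's origin; axes as the cradle's. The drive's nose reaches it when home. The drive slides on slick strips (friction 0.2), its label is grippy (0.8): pressed with 12 to 20 N it follows a fingertip on its top; pressed lightly, the fingertip slips over it.
- leaf: Steel hold-down leaf spring, 44 mm wide, riveted on the connector block. Origin: its root, 2 mm behind dock_stop, 13 above the bed. It slopes down towards the open end to a bend 24 mm before dock_stop (4.5 mm above the bed), then its lip turns up to an edge 36 mm before dock_stop, 10 mm above the bed. A flat drive goes under and lifts it; a drive with its nose up jams on the lip.
- leaf_lift (a joint): How far the leaf spring is lifted about its root, rad: 0 at rest, about 0.1 with the drive under it, on which it then presses with about 6 N. If the drive is let go half-way under the lip, its tail springs up about 15 mm until pressed flat again.
- ground_lift (a joint): Two grounding spring fingers in the bed, 17 mm either side of the middle, tips 62 mm before dock_stop: 0 flush with the bed, 0.25 rad free, tips 6 mm up. They hold the nose of the unpressed drive about 6 to 7 mm up and need about 1.5 N at the tips to go flush: a firm press near the drive's middle flattens it.
- drive: 2.5-inch solid-state drive: plain dark metal slab 100 mm long (x), 70 wide, 7 thick, pale blank label on top, about 60 g, loose between the rails (1.5 mm play each side). Origin: centre of its underside; x to its connector end (nose). It starts 43 to 56 mm short of home, nose up, 7 to 20 mm short of the spring's lip. When home, the rear 64 mm of its top is clear of the spring.
- drive_nose (a point): Middle of the drive's connector-end lower edge, 50 mm ahead of its origin, on the underside.
- drive_tail (a point): Middle of the drive's rear lower edge, 50 mm behind its origin, on the underside.
- heatsink: Bystander: finned aluminium heat sink 40 x 40 x 30 mm; origin at the centre of its underside.
- dish: Bystander: small steel screw dish, 72 mm across, 24 mm high; origin at the centre of its underside.
- screwdriver: Bystander: screwdriver 170 mm long lying on the bench along its own x; origin under its middle.
- spray_can: Bystander: upright white spray can, 56 mm across, 170 mm high; origin at the centre of its underside.
Mind the look-alikes: they are no part of the job. There is more than one size of the drive; the job needs the larger. Of the things that look like the dock, the smaller one is meant.

How it is judged:
By the outcome, as a careful person would: the job done as asked, in the order asked, and still so for the second after the job is handed in, with the robot touching nothing.
It also fails if it takes over 35 s, if anything falls off the work surface, if the arm or the gripper's body presses on something with over 40 N, if the wrist force passes 120 N, or if a joint passes its speed limit or range.

## Working session

There is one attempt and no reset: what is moved stays moved. The work goes in short steps, Python scripts to look and compute and a tool call to move; the robot and the scene stay as the last step left them, time stands still between calls to the robot, and variables do not carry over. Pictures are saved under pics/ and viewed, at most 10 in all, crops included, and the job is handed in when it is done.

Besides the shell and the picture viewer there is one more tool, called after "Request:" as a command line: name --argument value ..., lists and objects as JSON in quotes. step_arm: Moves the arm, as the interface text tells. Shifts and turns lie within -1 to 1; 1 stands for 500 mm of shift or pi rad of turn. Its arguments: {"type":"object","properties":{"rows":{"type":"array"},"newtons":{"type":"number"}},"required":["rows"]}

```bash
mkdir -p pics; python3 - <<'E'
from cell import env
import cv2,numpy as np
for n in("scene","top"):
    im=env.read_camera(n); cv2.imwrite(f"pics/{n}0.png",im[:,:,::-1]); i=env.camera_info(n)
    print(n,i["fx"],i["fy"],i["cx"],i["cy"],np.round(i["R"],4).tolist(),np.round(i["t"],4).tolist())
o=env.get_obs();print(o)
E
```

```text
scene 481.25371820631625 481.25371820631625 320.75921393356793 194.00323821375218 [[0.814, 0.5808, -0.0055], [0.3981, -0.5648, -0.7229], [-0.423, 0.5862, -0.691]] [-0.4668, -0.1315, 1.4106]
top 408.96035115199476 408.96035115199476 317.86489002573273 197.89899371726213 [[-0.0277, -0.9996, 0.0043], [-0.9861, 0.0266, -0.1641], [0.1639, -0.0088, -0.9864]] [0.0994, 0.4984, 0.9128]
{'time_s': 0.1, 'qpos': array([66.41181672, 18.43634471, -4.01830424, 83.16720923,  1.29539974,
       78.54400486, -3.26012243]), 'joint_velocities': array([-0.07342207, -0.01849555,  0.01031041, -0.04003149,  0.08736328,
       -0.05020405,  0.03080342]), 'effort': array([-5.33420334e-04, -4.92572558e+01, -4.06021597e-01, -3.13397849e+01,
       -6.41748821e-02,  3.95259995e-02,  6.71270527e-05]), 'tool_pos': array([ 0.2682452 , -0.59150671,  0.22156009]), 'tool_rot': array([-1.79897712e+02,  5.09650047e-03,  2.44003555e+01]), 'force': array([ 0.8278923 , -0.4838962 , -0.48868677]), 'wrist_torque': array([-0.01130804, -0.00327883,  0.03573788]), 'grasp_force': 0.0, 'grip_width': 0.08677964940080517}
```

View pics/scene0.png

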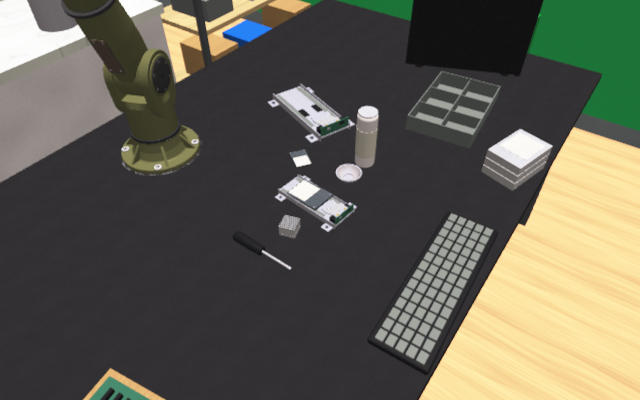

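View pics/top0.png

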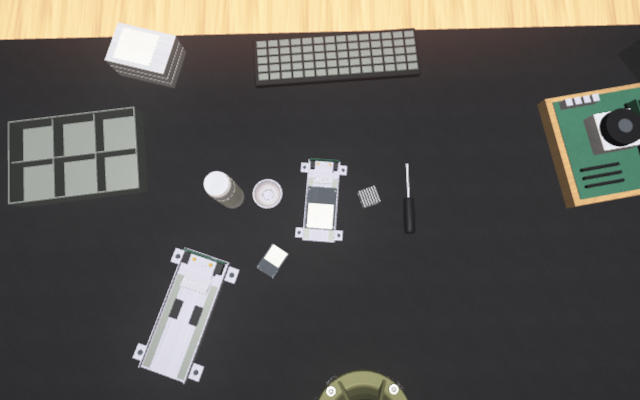

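Candidates for the drive: the slab in the small cradle, top (321,207), and a small slab loose on the bench, top (272,260). There is also a stack of boxes at (145,52). Candidates for the dock: the small cradle at (321,200) and the large empty one at (185,315). I choose the small cradle and the slab inside it, and will check that in a crop.

```bash
python3 - <<'E'
import cv2,numpy as np
a=cv2.imread("pics/top0.png")[150:250,285:385]; b=cv2.imread("pics/scene0.png")[165:240,265:365]
A=cv2.resize(a,None,fx=5,fy=5,interpolation=cv2.INTER_CUBIC)
cv2.imwrite("pics/c1.png",A)
cv2.imwrite("pics/c2.png",cv2.resize(b,None,fx=7,fy=7,interpolation=cv2.INTER_CUBIC))
E
```

```text
(no output)
```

View pics/c1.png

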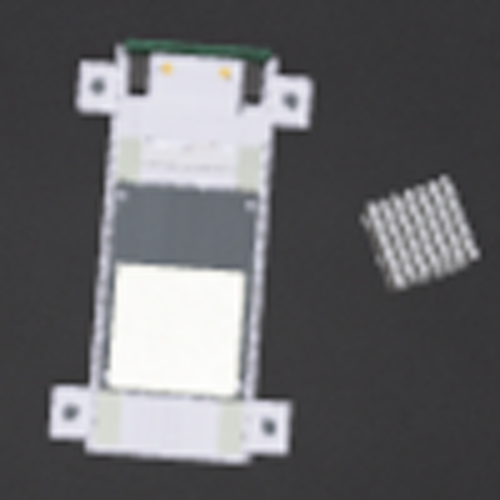

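View pics/c2.png

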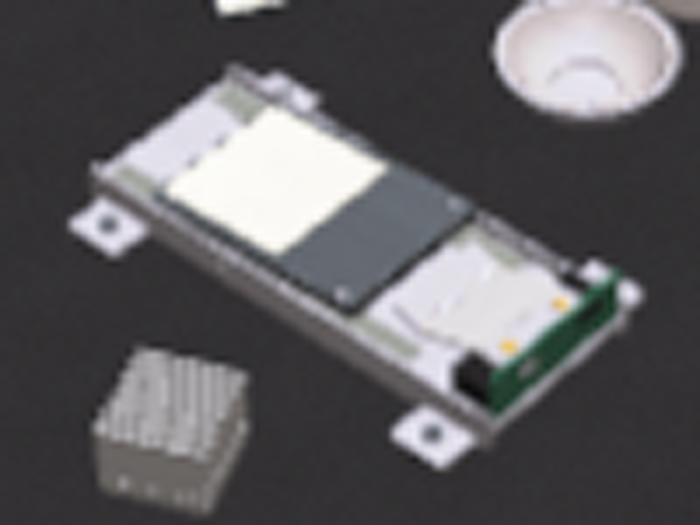

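The crop shows the small cradle with green board and leaf at top (321,160-185). The large dark slab with pale label lies at (321,187)-(321,228), its nose toward the leaf, so the choice holds. Next I measure the ears, label and drive edges.

```bash
cat >h.py <<'E'
from cell import env
import numpy as np,cv2
def ray(n,px,z):
    i=env.camera_info(n);R=np.array(i["R"]);t=np.array(i["t"]);c=-R.T@t
    d=R.T@np.array([(px[0]-i["cx"])/i["fx"],(px[1]-i["cy"])/i["fy"],1]);return c+d*(z-c[2])/d[2]
def pix(n,X):
    i=env.camera_info(n);p=np.array(i["R"])@X+i["t"];return np.array([i["fx"]*p[0]/p[2]+i["cx"],i["fy"]*p[1]/p[2]+i["cy"]])
T=lambda x,y:((x-2)/5+285,(y-2)/5+150)
S=lambda x,y:((x-3)/7+265,(y-3)/7+165)
E
python3 - <<'E'
from h import *
np.set_printoptions(precision=4,suppress=True)
e=[ray("top",T(*p),.003)[:2] for p in[(97,87),(291,101),(70,412),(268,426)]]
print("ears",e,np.mean(e,0)); ax=(e[0]+e[1]-e[2]-e[3])/2; print("len",np.linalg.norm(ax),np.degrees(np.arctan2(ax[1],ax[0])))
lat=(e[0]+e[2]-e[1]-e[3])/2;print(np.linalg.norm(lat),np.degrees(np.arctan2(lat[1],lat[0]))-90)
for k,p in dict(nearL=(86,452,.012),nearR=(250,460,.012),tailL=(104,390,.019),tailR=(240,398,.019),noseL=(118,182,.025),noseR=(257,191,.025),pcbL=(125,42,.035),pcbR=(270,50,.035),labTL=(117,264,.022),labBR=(238,392,.019)).items():print(k,ray("top",T(*p[:2]),p[2])[:2])
print("scene ears",[ray("scene",S(*p),.003)[:2] for p in[(107,225),(432,434)]])
print("scene nose",ray("scene",S(358,310),.025),ray("scene",S(474,212),.025))
E
```

```text
ears [array([0.585 , 0.1173]), array([0.5755, 0.0223]), array([0.4258, 0.1337]), array([0.4165, 0.0393])] [0.5007 0.0781]
len 0.15999054688543796 -6.001052976077335
0.09523390040809984 -5.686623191054721
nearL [0.4059 0.1262]
nearR [0.4    0.0488]
tailL [0.4344 0.1169]
tailR [0.4289 0.0529]
noseL [0.5329 0.1078]
noseR [0.5268 0.0417]
pcbL [0.5989 0.1027]
pcbR [0.5931 0.0337]
labTL [0.4938 0.1093]
labBR [0.4317 0.0537]
scene ears [array([0.4125, 0.0415]), array([0.5722, 0.0251])]
scene nose [0.5281 0.0421 0.025 ] [0.5333 0.1072 0.025 ]
```

The dock centre is at about (0.500, 0.078) with yaw −5.8°, and the drive's nose is about 46 mm short of home. First I turn the tool to yaw −5.8° with the fingers shut, then travel.

Request:
step_arm --rows '[{"angular": [0, 0, 0.056], "slide": [0, 0, 0], "jaw": 0}, {"angular": [0, 0, 0.056], "slide": [0, 0, 0], "jaw": 0}, {"angular": [0, 0, 0.056], "slide": [0, 0, 0], "jaw": 0}, {"angular": [0, 0, 0], "slide": [0.056, -0.104, 0], "jaw": 0}, {"angular": [0, 0, 0], "slide": [0.056, -0.104, 0], "jaw": 0}, {"angular": [0, 0, 0], "slide": [0.056, -0.104, 0], "jaw": 0}, {"angular": [0, 0, 0], "slide": [0.056, -0.104, 0], "jaw": 0}, {"angular": [0, 0, 0], "slide": [0.056, -0.104, 0], "jaw": 0}, {"angular": [0, 0, 0], "slide": [0.056, -0.104, 0], "jaw": 0}, {"angular": [0, 0, 0], "slide": [0.056, -0.104, 0], "jaw": 0}]' --newtons 20

```text
time_s: 1.35
tool_pos: [0.5011, -0.2481, 0.2223]
tool_rot: [180.0, 0.0, -5.9]
force: [1.0, -0.1, 0.1]
grip_width: 0.0018
grasp_force: 0.0
```

Request:
step_arm --rows '[{"angular": [0, 0, 0], "slide": [-0.0204, -0.1082, 0], "jaw": 0}, {"angular": [0, 0, 0], "slide": [-0.0204, -0.1082, 0], "jaw": 0}, {"angular": [0, 0, 0], "slide": [-0.0204, -0.1082, 0], "jaw": 0}, {"angular": [0, 0, 0], "slide": [-0.0204, -0.1082, 0], "jaw": 0}, {"angular": [0, 0, 0], "slide": [-0.0204, -0.1082, 0], "jaw": 0}, {"angular": [0, 0, 0], "slide": [-0.0204, -0.1082, 0], "jaw": 0}, {"angular": [0, 0, 0], "slide": [0, 0, 0.11], "jaw": 0}, {"angular": [0, 0, 0], "slide": [0, 0, 0.11], "jaw": 0}, {"angular": [0, 0, 0], "slide": [0, 0, 0.11], "jaw": 0}, {"angular": [0, 0, 0], "slide": [0, 0, 0], "jaw": 0}]'

```text
time_s: 2.6
tool_pos: [0.4683, 0.0789, 0.0538]
tool_rot: [179.9, 0.6, -5.8]
force: [-1.2, 0.3, 1.2]
grip_width: 0.0003
grasp_force: 0.0
```

```bash
python3 - <<'E'
from h import *
im=env.read_camera("scene")[:,:,::-1]; b=im[125:240,245:375]
cv2.imwrite("pics/s1.png",cv2.resize(b,None,fx=5,fy=5,interpolation=cv2.INTER_CUBIC))
o=env.get_obs();print(o["tool_pos"],o["force"],pix("scene",o["tool_pos"]))
d=o["tool_pos"][:2]-[.5,.078];a=np.radians(-5.8);print("dock-frame",d@[np.cos(a),np.sin(a)],d@[-np.sin(a),np.cos(a)])
E
```

```text
[0.47119026 0.07929413 0.05668066] [ 0.38335827  0.9005627  -0.54239867] [305.9606624  182.28014252]
dock-frame -0.028793030481073456 -0.0016238998079899788
```

View pics/s1.png

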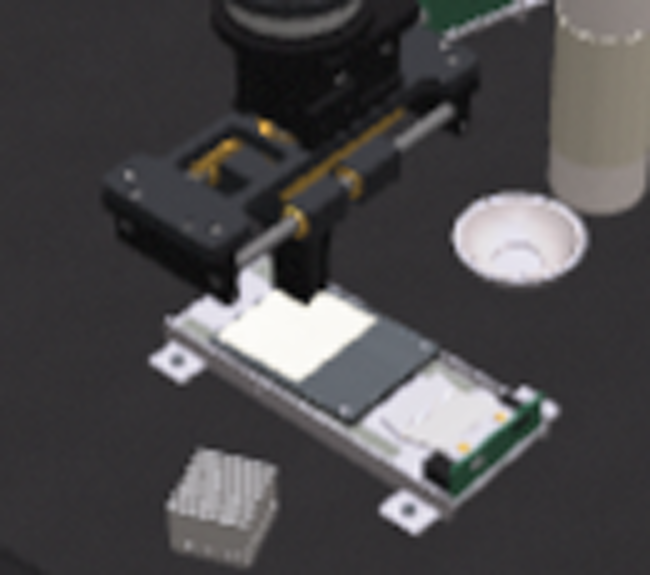

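The picture shows the shut fingertips at crop (310,295), above the label, and the drive undisturbed. Descending.

Request:
step_arm --rows '[{"angular": [0, 0, 0], "slide": [0, -0.003, 0.025], "jaw": 0}, {"angular": [0, 0, 0], "slide": [0, 0, 0.025], "jaw": 0}, {"angular": [0, 0, 0], "slide": [0, 0, 0.01], "jaw": 0}, {"angular": [0, 0, 0], "slide": [0, 0, 0.005], "jaw": 0}, {"angular": [0, 0, 0], "slide": [0, 0, 0.003], "jaw": 0}, {"angular": [0, 0, 0], "slide": [0, 0, 0], "jaw": 0}]'

```text
time_s: 3.4
tool_pos: [0.4729, 0.0808, 0.0236]
tool_rot: [180.0, -0.0, -5.8]
force: [-0.6, 0.6, -1.1]
grip_width: 0.0001
grasp_force: 0.0
```

Request:
step_arm --rows '[{"angular": [0, 0, 0], "slide": [0, 0, 0.003], "jaw": 0}, {"angular": [0, 0, 0], "slide": [0, 0, 0.003], "jaw": 0}, {"angular": [0, 0, 0], "slide": [0, 0, 0.003], "jaw": 0}, {"angular": [0, 0, 0], "slide": [0, 0, 0], "jaw": 0}]'

```text
time_s: 3.9
tool_pos: [0.4734, 0.0808, 0.0195]
tool_rot: [180.0, -0.1, -5.8]
force: [0.6, -0.5, 3.7]
grip_width: 0.0005
grasp_force: 1.9
```

Request:
step_arm --rows '[{"angular": [0, 0, 0], "slide": [0, 0, 0.002], "jaw": 0}, {"angular": [0, 0, 0], "slide": [0, 0, 0], "jaw": 0}, {"angular": [0, 0, 0], "slide": [0, 0, 0], "jaw": 0}]'

```text
time_s: 4.28
tool_pos: [0.4736, 0.0809, 0.0194]
tool_rot: [180.0, -0.1, -5.8]
force: [-3.4, -0.0, 13.1]
grip_width: 0.0007
grasp_force: 6.2
```

Request:
step_arm --rows '[{"angular": [0, 0, 0], "slide": [0, 0, 0.002], "jaw": 0}, {"angular": [0, 0, 0], "slide": [0, 0, 0], "jaw": 0}, {"angular": [0, 0, 0], "slide": [0, 0, 0], "jaw": 0}]'

```text
time_s: 4.65
tool_pos: [0.4742, 0.081, 0.0193]
tool_rot: [180.0, -0.1, -5.8]
force: [-5.0, -0.9, 18.1]
grip_width: 0.0005
grasp_force: 9.5
```

Flat and pressed at 18 N. Now sliding forward.

Request:
step_arm --rows '[{"angular": [0, 0, 0], "slide": [0.004, 0, 0], "jaw": 0}, {"angular": [0, 0, 0], "slide": [0.004, 0, 0], "jaw": 0}, {"angular": [0, 0, 0], "slide": [0.004, 0, 0], "jaw": 0}, {"angular": [0, 0, 0], "slide": [0.004, 0, 0], "jaw": 0}]'

```text
time_s: 5.15
tool_pos: [0.4821, 0.0808, 0.0194]
tool_rot: [-180.0, -0.1, -5.8]
force: [-4.7, -0.1, 19.4]
grip_width: 0.0003
grasp_force: 9.3
```

```bash
python3 - <<'E'
from h import *
im=env.read_camera("scene")[:,:,::-1]; b=im[165:240,265:365]
cv2.imwrite("pics/s2.png",cv2.resize(b,None,fx=7,fy=7,interpolation=cv2.INTER_CUBIC))
o=env.get_obs();print(o["tool_pos"],o["force"])
E
```

```text
[0.48245139 0.08077462 0.01936237] [-4.0924351  -0.48949884 18.32279281]
```

View pics/s2.png

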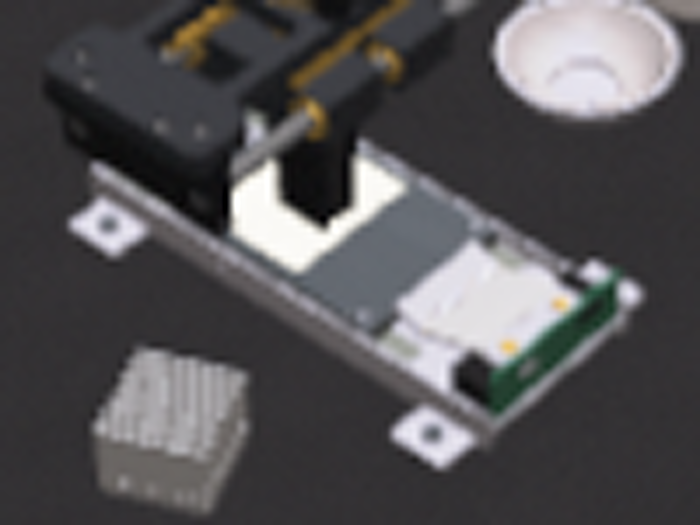

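The drive followed; it is flat and its nose is at the lip (crop ~(440,265)). Continuing.

Request:
step_arm --rows '[{"angular": [0, 0, 0], "slide": [0.004, 0, 0], "jaw": 0}, {"angular": [0, 0, 0], "slide": [0.004, 0, 0], "jaw": 0}, {"angular": [0, 0, 0], "slide": [0.004, 0, 0], "jaw": 0}, {"angular": [0, 0, 0], "slide": [0.004, 0, 0], "jaw": 0}, {"angular": [0, 0, 0], "slide": [0.004, 0, 0], "jaw": 0}]'

```text
time_s: 5.82
tool_pos: [0.4904, 0.08, 0.0193]
tool_rot: [180.0, 0.1, -5.8]
force: [-9.8, -0.3, 24.1]
grip_width: 0.0004
grasp_force: 12.2
```

Request:
step_arm --rows '[{"angular": [0, 0, 0], "slide": [0.004, 0, 0], "jaw": 0}, {"angular": [0, 0, 0], "slide": [0.004, 0, 0], "jaw": 0}, {"angular": [0, 0, 0], "slide": [0.004, 0, 0], "jaw": 0}, {"angular": [0, 0, 0], "slide": [0.004, 0, 0], "jaw": 0}]'

```text
time_s: 6.32
tool_pos: [0.498, 0.0795, 0.0193]
tool_rot: [180.0, 0.1, -5.8]
force: [-8.1, 0.6, 21.6]
grip_width: 0.0001
grasp_force: 10.9
```

```bash
python3 - <<'E'
from h import *
im=env.read_camera("scene")[:,:,::-1]; b=im[165:240,265:365]
cv2.imwrite("pics/s3.png",cv2.resize(b,None,fx=7,fy=7,interpolation=cv2.INTER_CUBIC))
o=env.get_obs();print(o["tool_pos"],o["force"])
E
```

```text
[0.4986628  0.07941016 0.01934851] [-6.73555503  0.73195604 20.73957459]
```

View pics/s3.png

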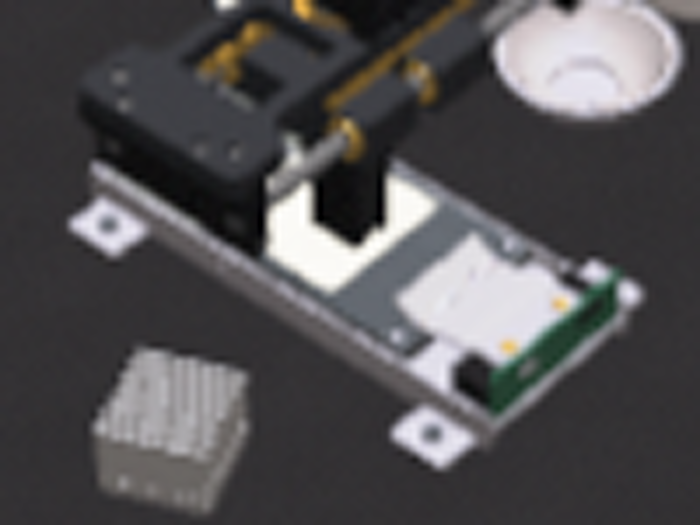

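The nose is now well under the leaf and flat, the fingers clear of it. About 20 mm to go.

Request:
step_arm --rows '[{"angular": [0, 0, 0], "slide": [0.004, 0, -0.001], "jaw": 0}, {"angular": [0, 0, 0], "slide": [0.004, 0, 0], "jaw": 0}, {"angular": [0, 0, 0], "slide": [0.004, 0, 0], "jaw": 0}, {"angular": [0, 0, 0], "slide": [0.004, 0, 0], "jaw": 0}, {"angular": [0, 0, 0], "slide": [0.004, 0, 0], "jaw": 0}, {"angular": [0, 0, 0], "slide": [0.004, 0, 0], "jaw": 0}]'

```text
time_s: 7.12
tool_pos: [0.5102, 0.078, 0.0194]
tool_rot: [180.0, 0.1, -5.8]
force: [-7.1, 0.6, 20.0]
grip_width: 0.0001
grasp_force: 9.4
```

Request:
step_arm --rows '[{"angular": [0, 0, 0], "slide": [0.004, 0, 0], "jaw": 0}, {"angular": [0, 0, 0], "slide": [0.004, 0, 0], "jaw": 0}]'

```text
time_s: 7.38
tool_pos: [0.5141, 0.0776, 0.0194]
tool_rot: [180.0, 0.1, -5.8]
force: [-7.9, 0.3, 18.6]
grip_width: 0.0003
grasp_force: 9.3
```

Request:
step_arm --rows '[{"angular": [0, 0, 0], "slide": [0.003, 0, 0], "jaw": 0}, {"angular": [0, 0, 0], "slide": [0.003, 0, 0], "jaw": 0}]'

```text
time_s: 7.62
tool_pos: [0.5171, 0.0773, 0.0194]
tool_rot: [180.0, 0.1, -5.8]
force: [-7.5, 0.8, 17.9]
grip_width: 0.0006
grasp_force: 9.2
```

Request:
step_arm --rows '[{"angular": [0, 0, 0], "slide": [0.003, 0, 0], "jaw": 0}, {"angular": [0, 0, 0], "slide": [0, 0, 0], "jaw": 0}]'

```text
time_s: 7.88
tool_pos: [0.5179, 0.0772, 0.0194]
tool_rot: [180.0, 0.2, -5.8]
force: [-8.2, 0.7, 20.1]
grip_width: -0.0001
grasp_force: 10.2
```

Request:
step_arm --rows '[{"angular": [0, 0, 0], "slide": [0.002, 0, 0], "jaw": 0}, {"angular": [0, 0, 0], "slide": [0, 0, 0], "jaw": 0}]'

```text
time_s: 8.12
tool_pos: [0.5179, 0.0772, 0.0194]
tool_rot: [179.9, 0.3, -5.8]
force: [-12.0, 1.8, 22.8]
grip_width: 0.0007
grasp_force: 11.5
```

Request:
step_arm --rows '[{"angular": [0, 0, 0], "slide": [0.002, 0, 0], "jaw": 0}, {"angular": [0, 0, 0], "slide": [0, 0, 0], "jaw": 0}]'

```text
time_s: 8.38
tool_pos: [0.518, 0.0772, 0.0193]
tool_rot: [179.9, 0.4, -5.8]
force: [-13.2, 0.4, 26.1]
grip_width: 0.0003
grasp_force: 12.9
```

Stalled with force rising, so it is home. Lifting straight off, then checking from above.

Request:
step_arm --rows '[{"angular": [0, 0, 0], "slide": [0, 0, -0.004], "jaw": 0}, {"angular": [0, 0, 0], "slide": [0, 0, -0.006], "jaw": 0}, {"angular": [0, 0, 0], "slide": [0, 0, -0.02], "jaw": 0}, {"angular": [0, 0, 0], "slide": [0, 0, -0.1], "jaw": 0}, {"angular": [0, 0, 0], "slide": [0, 0, -0.1], "jaw": 0}, {"angular": [0, 0, 0], "slide": [0, 0, -0.1], "jaw": 0}, {"angular": [0, 0, 0], "slide": [0, 0.12, 0], "jaw": 0}, {"angular": [0, 0, 0], "slide": [0, 0.12, 0], "jaw": 0}, {"angular": [0, 0, 0], "slide": [0, 0.12, 0], "jaw": 0}, {"angular": [0, 0, 0], "slide": [0, 0.12, 0], "jaw": 0}]'

```text
time_s: 9.62
tool_pos: [0.4964, -0.1649, 0.1832]
tool_rot: [180.0, -0.1, -5.8]
force: [0.6, -0.6, -0.3]
grip_width: 0.0006
grasp_force: 0.0
```

```bash
python3 - <<'E'
from h import *
t=env.read_camera("top")[:,:,::-1];s=env.read_camera("scene")[:,:,::-1]
k=lambda i:cv2.resize(i,(400,400),interpolation=cv2.INTER_CUBIC)
cv2.imwrite("pics/f.png",np.hstack([k(t[150:250,285:385]),k(s[150:250,265:365])]))
a=np.radians(-5.8);u=np.array([np.cos(a),np.sin(a)]);v=np.array([-u[1],u[0]])
for n,z in(("nose",75),("tail",-25)):print([ (pix("top",np.r_[np.array([.5,.078])+u*z/1e3+v*w,.019])-[285,150])*4+2 for w in(.035,-.035)],n)
E
```

```text
[array([97.43752155, 74.26908861]), array([213.0838839 ,  82.68945903])] nose
[array([ 84.46030699, 237.90573196]), array([202.05203212, 246.56023195])] tail
```

View pics/f.png

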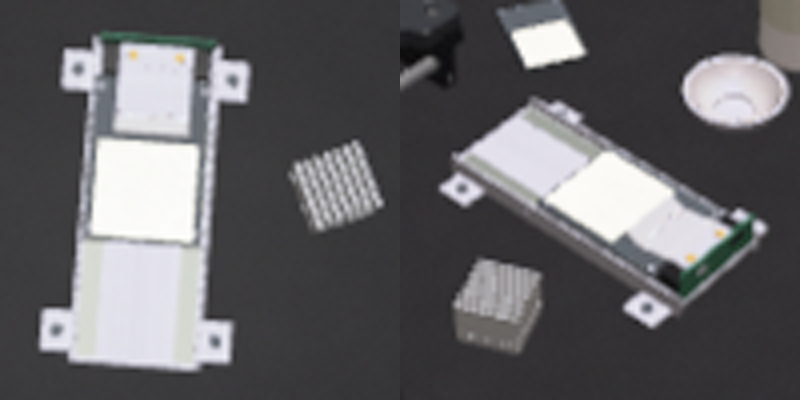

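The drive lies flat under the leaf. Its tail edge at crop (87,237)–(200,244) is where a home drive's should be, the nose meets the black block, and the bystanders in view are unmoved.

```bash
python3 -c "
from cell import env
print(env.sign_off())"
```

```text
the job is handed in; nothing more can be done
None
```

The drive is seated flat and fully home under the leaf spring, and the job is handed in at about 10 s; I saw no sign of anything else being disturbed.

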